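# Reset the tripped finjan warmer and slide the cups onto its hot plate

## Task

The coffee-cup warmer has tripped on overheat. Take the reset pin from its marble stand and with it press the recessed reset button on the sloping panel fully in, holding it for about a second; after that, slide the cup carrier along its rails to the next station, over the hot plate, so that it clicks into its notch there with both cups still standing in their seats. Leave the pin parked back in its stand, and do not disturb the sugar bowl or the date pot.

Things in the scene. Friction and masses are not known exactly. Their poses are not given: they have to be found in the camera images.
- warmer: Three-station coffee-cup warmer, fixed: stainless box 240 (x) by 320 (y) mm. Origin: centre of its underside on the cart top; x from the operator's side to the back, y along the slide rails. Its flat deck (58 mm high) carries two rails with the cup carrier; a black hot plate 82 by 88 mm lies between the rails at the middle station. The front strip (x -117 to -57) is a dark sloping control panel
- reset_mouth (a point): Centre of the mouth of the recessed reset hole in the sloping panel (at the warmer's y = +60 mm). Its z is the hole's axis, out of the panel, 20 deg from vertical, leaning to the warmer's -x (operator). Straight hole 15 mm wide in a flat 25 mm aluminium washer; the 12 mm grey button in it lies 7 mm below the panel. Also on the panel: black dial 22 mm tall (y = -85), lamp (-15), black rocker (+120)
- reset_button (a joint): Travel of the reset button along the hole's axis, m: 0 = out (at rest), 0.005 = fully in, against its stop. Its spring pushes back with 2 N at first and 6 N fully in, and brings it out again when let go
- reset_pin: Reset pin, 140 mm long, 0.1 kg, loose; origin at the centre of its tip, z along it towards the handle. Steel shaft of 9 mm up to z = 80 mm, its last 14 mm tapering to a flat 6 mm tip; a 30 mm steel collar from 80 to 85 mm; a round black handle 20 mm in diameter from 85 to 140 mm. It starts upright in the stand, hanging by its collar
- pin_tip (a point): Centre of the pin's tip; same axes as the pin
- pin_stand: Square block of marble, 60 by 60 by 90 mm high, fixed; origin at the centre of its underside. A blind vertical hole 16 mm in diameter and 85 mm deep in the middle of its top takes the pin's shaft; parked, the pin's collar lies flat on the block's top and its tip is 10 mm above the cart top
- stand_mouth (a point): Centre of the mouth of the stand's hole, 90 mm above the cart top
- carrier (a joint): Position of the cup carrier along the rails, m, growing towards the warmer's +y. A sprung ball clicks into notches: 0 = loading station (start), 0.100 = hot plate (the next station), 0.200 = serving station. About 6 N pushes it out of a notch, 1.5 to 3 N between; within some 4 mm of a notch it pulls itself in, elsewhere it stays where it is left
- carrier_knob (a point): Centre of the carrier's grip, an upright black cylinder 22 mm wide and 36 mm tall on a 10 mm stem amid the carrier (moves with it; may be pushed sideways or pinched). 162 mm above the cart top (grip's top 180). The cups, 42 mm off along the warmer's x in front and behind, reach 132 mm. Carrier: steel plate 150 (x) by 84 (y) by 12 mm, top at 94 mm
- station_hot (a point): Where the centre of the carrier's underside lies when it stands at the hot-plate station, 82 mm above the cart top; carrier_knob is then 80 mm above this point. Turned as the warmer
- cup_front: White ceramic handleless coffee cup (finjan), 58 mm across the rim, 33 mm at the foot, 46 mm high, 0.08 kg, loose; its foot stands in the 39 mm wide, 8 mm deep seat in the carrier nearer the operator. Origin: centre of its underside
- cup_rear: The same cup in the carrier's other seat, farther from the operator
- seat_front (a point): Middle of the floor of the front cup seat in the carrier, where cup_front's origin belongs
- seat_rear (a point): Middle of the floor of the rear cup seat, where cup_rear's origin belongs
- sugar_bowl: Bystander: glass sugar bowl with a steel twist cap, 90 mm across, 82 mm high; origin under its centre. It stands to one side of the warmer and the pin stand to the other; which is on which side changes
- date_pot: Bystander: cream ceramic date pot with a clip-on lid, 130 mm across, 138 mm high; origin under its centre
Things that resemble listed ones, but are neither listed nor needed, are in the scene too. There is more than one size of the reset_pin; the job needs the smallest. What is shaped like the cup_rear but black or pink is not meant.

How it is judged:
By the outcome, as a careful person would: the job done as asked, in the order asked, and still so for the second after the job is handed in, with the robot touching nothing.
It also fails if it takes over 72 s, if anything falls off the work surface, if the arm or the gripper's body presses on something with over 40 N, if the wrist force passes 120 N, or if a joint passes its speed limit or range.

## Robot

A 6-joint arm with a two-finger parallel gripper is mounted at the origin on the work surface. World frame = base frame: x ahead of the robot, y to its left, z up, the work surface at z = 0. Lengths are in m, angles in degrees, forces in N, time in s.
With the tool pointing down it reaches from about 0.425 to 1.125 m from the base axis. Payload 14.9 kg.
Tool frame: the origin (TCP) lies midway between the tips of the shut fingers; the grasp point (between the pads) lies 19 mm behind it; x points along the fingers, y is the direction in which the jaws open and shut, and the axes are right-handed (so a half turn about x gives the same grasp; the last joint's range is limited). The gripper opens to 91 mm and grips with 3 to 60 N. Pads are 32 mm wide; open, the fingers measure 118 mm over their backs; the gripper's body (76 mm by 178 mm) begins 60 mm behind the grasp point.
Start: joints at [-71.35, 21.709, 99.362, -0, 58.929, -1.908], TCP at [0.246, -0.655, 0.214] pointing down, gripper open.
Joint ranges: [-158.91, 158.91], [-42.39, 125.64], [0.06, 152.35], [-60.88, 240.88], [17.5, 164.5], [-176.32, 176.32]. Speed limits (degrees/s): [108.29, 108.29, 136.94, 180, 180, 180].

## Interface

Orientations are given as [roll, pitch, yaw] about the fixed x, y, z axes, in that order (R = Rz(yaw) Ry(pitch) Rx(roll)).
In Python, from cell import robot gives the robot as it stands.
- The arm moves only by the tool play_rows, never from a script. Its argument "plan" is a list of rows, each an object with "angular": the turn, a rotation vector about the tool's x, y, z each as a share of 2 rad, from -1 to 1, a list of three; "translation": the shift along the tool's x, y, z each as a share of 25 cm, from -1 to 1, a list of three; "hand": the closure, from 0 (fully open) to 1 (shut). A call has 1 to 5 rows; each row is the pose to reach, as a shift and turn from the pose commanded when the call began, along the tool's axes at that moment; what a row does not reach only later rows make up. A row lasts 1/10 s, in which the tool goes at most 50 mm and 8.59 degrees, less where a joint would pass 70% of its speed; a pose out of reach is approached as far as the arm can. A call with a number of a shift or a turn outside -1 to 1 is refused whole. A call with a gripper value outside its range is refused whole. The fingers move at their own pace and stop on an object; "newtons" is the grip in N (left out, the last holds). Time passes only in rows, so rows that repeat a pose let the fingers close. It gives the time, the measured TCP pose, the force and the opening at its end, in the units of the state.
- robot.observe(): the state, without advancing time (a new reading comes with each control period).
- robot.grab_frame(name): name is "scene" or "top" or "wrist"; returns the picture (420x560x3 uint8, red, green, blue); there is no depth.
- robot.camera_info(name): a dict with "fx", "fy", "cx", "cy" (pixels), "k1" (the pictures are not rectified: a ray, as slopes to the right and down, at radius r is drawn at 1 + k1 r^2 times it, then the intrinsics apply), "origin" and "attitude" of the camera in the world. Camera axes: x right, y down, z forward; pixel columns grow to the right and rows downward; lengths in m; the calibration is good to about 2 mm. A picture is of the moment at which its call begins: read the wrist's pose just before it. camera_info takes no time and is no camera call; for the wrist camera it gives the pose at the moment of the call.
- robot.finish_job(): hands the job in, once; it reports no verdict.
The state is a dict: "time": time; "qpos": joint angles; "joint_velocities": joint speeds; "effort": joint torques, N m; "ee_pos": TCP position; "orientation": TCP orientation; "force": force on the tool from outside, world axes, zero at the start; "wrist_torque": the same for the moment, N m; "finger_gap": opening from 0.0 (shut) to 1.0 (fully open).
Only numpy, scipy, OpenCV 4.12 (cv2) and the standard library are available. Lean on these libraries where they do the work, as an engineer would, in place of code of your own. Each camera call takes 0.05 s, during which the arm holds its last target. There are 200 camera calls.

## Working session

There is one attempt and no reset: what is moved stays moved. The work goes in short steps, Python scripts to look and compute and a tool call to move; the robot and the scene stay as the last step left them, time stands still between calls to the robot, and variables do not carry over. Pictures are saved under pics/ and viewed, on a budget of 10 in all, crops included, one or two more only if the job needs it, and the job is handed in when it is done.

Besides the shell and the picture viewer there is one more tool, called after "Call:" by a JSON object that holds its "op" and its "data", one argument or row to a line. play_rows: Moves the arm, as the interface text tells. Its arguments: {"type":"object","properties":{"plan":{"type":"array","items":{"type":"object","properties":{"angular":{"type":"array","items":{"type":"number"}},"translation":{"type":"array","items":{"type":"number"}},"hand":{"type":"number"}}}},"newtons":{"type":"number"}},"required":["plan"]}

```bash
mkdir -p pics; ls; python3 - <<'E'
from cell import robot
import cv2
s=robot.observe(); print(s)
for n in ("scene","top"):
    print(n,robot.camera_info(n))
    cv2.imwrite(f"pics/{n}0.png",cv2.resize(robot.grab_frame(n)[:,:,::-1],(800,600),interpolation=cv2.INTER_CUBIC))
E
```

```text
pics
{'time': 0.0, 'qpos': array([-7.13499322e+01,  2.17399943e+01,  9.93942425e+01,  2.56328773e-04,
        5.89300301e+01, -1.90649704e+00]), 'joint_velocities': array([ 0.15562087, -0.01025919,  0.06132244, -0.02609021,  0.07769208,
        0.06150333]), 'effort': array([ 4.80622955e-03, -7.63713241e+01, -4.34371233e+01,  6.52034674e-02,
        4.24390810e-02, -1.04206517e-04]), 'ee_pos': array([ 0.24567915, -0.6550519 ,  0.21328202]), 'orientation': array([-92.10210396,  89.93573281, 108.45432849]), 'force': array([ 0.87609139,  0.43943158, -0.2062143 ]), 'wrist_torque': array([-0.01170758,  0.02568551,  0.06612377]), 'finger_gap': 0.995764809224153}
scene {'fx': 494.75522261239604, 'fy': 494.75522261239604, 'cx': 278.8468063361796, 'cy': 208.32194162494852, 'k1': 0.007650758996791436, 'origin': array([ 1.2420818 , -0.06405193,  1.05613485]), 'attitude': array([-145.83004271,   -0.75942741,   84.28808639])}
top {'fx': 415.55004602561405, 'fy': 415.55004602561405, 'cx': 279.0554879782538, 'cy': 213.8433640765481, 'k1': -0.10653185830832708, 'origin': array([0.45474632, 0.02164376, 1.19546727]), 'attitude': array([-171.59611   ,    0.2921016 ,  -90.30617344])}
```

View pics/scene0.png

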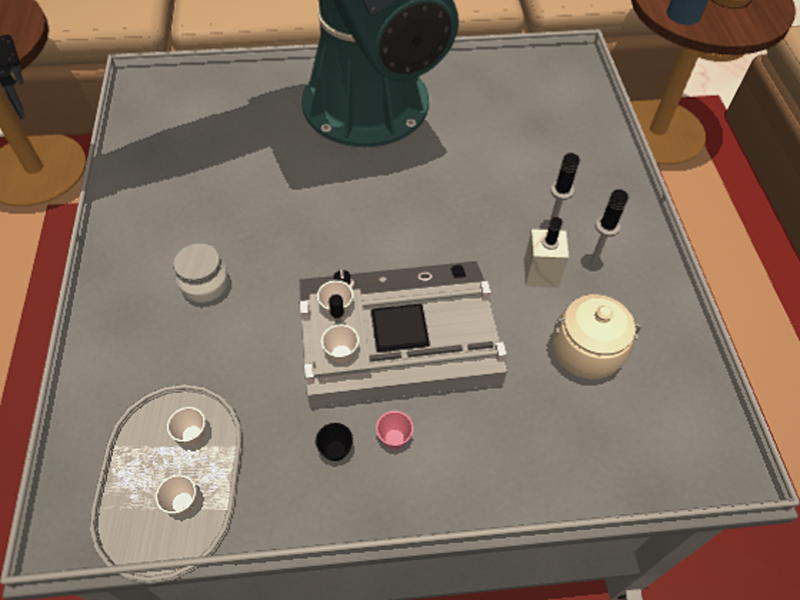

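View pics/top0.png

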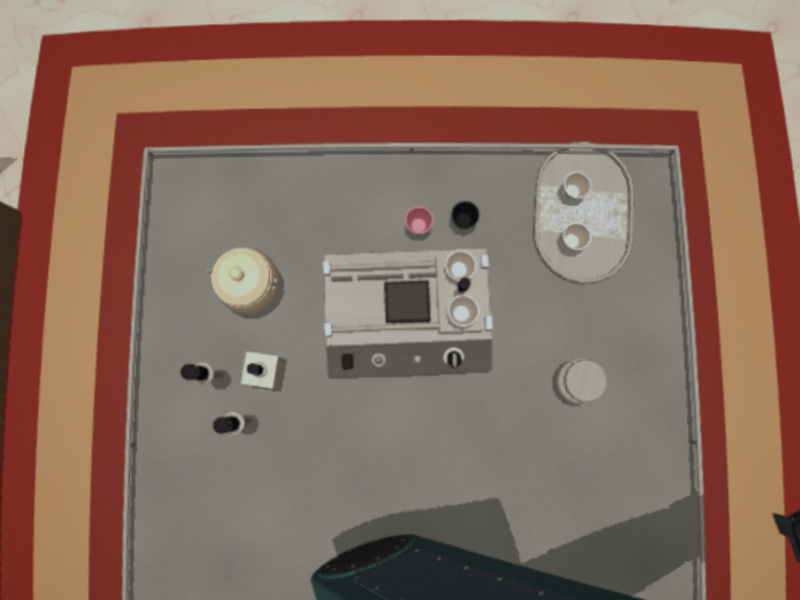

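The scene view shows the marble stand with the small pin at about (548,250), with two larger pins beside it. The warmer is centred near (400,330), and the carrier is at its left end with two white cups. The top view shows the stand at (260,370), the reset washer at (378,360), the knob at (463,285), the date pot at (243,280) and the sugar bowl at (582,382).

```bash
cat > h.py <<'E'
import numpy as np, cv2
from scipy.spatial.transform import Rotation as R
from scipy.optimize import least_squares
def Rm(a): return R.from_euler('xyz',a,degrees=True)
def ray(ci,u,v):
    d=np.array([(u-ci['cx'])/ci['fx'],(v-ci['cy'])/ci['fy']]); p=d.copy()
    for _ in range(20): p=d/(1+ci['k1']*(p@p))
    return Rm(ci['attitude']).apply([p[0],p[1],1.])
def pix(ci,u,v,z,s=1.,off=(0,0)):
    "picture pixel (scale s, crop offset off in native px) -> world at height z"
    u=(u+.5)/s-.5+off[0]; v=(v+.5)/s-.5+off[1]
    d=ray(ci,u,v); o=np.array(ci['origin']); return o+d*(z-o[2])/d[2]
def proj(ci,P):
    p=Rm(ci['attitude']).inv().apply(np.array(P)-ci['origin']); q=p[:2]/p[2]; q=q*(1+ci['k1']*(q@q))
    return np.array([ci['fx']*q[0]+ci['cx'],ci['fy']*q[1]+ci['cy']])
def row(p0,o0,p1,o1):
    "shift/turn shares from pose 0 to pose 1 (orientations as Rotation)"
    return (o0.inv().apply(np.array(p1)-p0)/.25).round(4),((o0.inv()*o1).as_rotvec()/2).round(4)
E
python3 - <<'E'
from cell import robot; from h import *
np.set_printoptions(precision=4,suppress=True)
t=robot.camera_info('top');s=robot.camera_info('scene');k=800/560
for n,u,v,z in [('stand?',259,369,.09),('pin top',255,369,.145),('washer',378,360,.047),('knob top',463,284,.18),('dial',453,357,.06),('rocker',348,361,.05),('pot lid',237,272,.138),('sugar',584,380,.082),
 ('boxFL',328,377,.0),('boxFR',492,372,.0),('cupR rim',459,264,.132),('cupF',462,309,.132),('plateBL',386,282,.06),('plateBR',429,280,.06),('plateFL',386,321,.06),('plateFR',430,321,.06)]:
    print(n,pix(t,u,v,z,k))
print('scene')
for n,u,v,z in [('stand top',550,241,.09),('pin top',555,224,.145),('washer',425,276,.047),('knob top',336,298,.18),('box BL',309,400,0),('boxBR',504,383,0)]:
    print(n,pix(s,u,v,z,k))
print(robot.camera_info('wrist'))
E
```

```text
stand? [0.5001 0.2884 0.09  ]
pin top [0.4979 0.2823 0.145 ]
washer [0.5187 0.0675 0.047 ]
knob top [ 0.6423 -0.0858  0.18  ]
dial [ 0.5228 -0.0764  0.06  ]
rocker [0.5168 0.1252 0.05  ]
pot lid [0.6753 0.3227 0.138 ]
sugar [ 0.4759 -0.3211  0.082 ]
boxFL [0.4876 0.1698 0.    ]
boxFR [ 0.4956 -0.1596  0.    ]
cupR rim [ 0.6884 -0.0843  0.132 ]
cupF [ 0.6052 -0.0881  0.132 ]
plateBL [0.6693 0.0513 0.06  ]
plateBR [ 0.6727 -0.0324  0.06  ]
plateFL [0.5929 0.0515 0.06  ]
plateFR [ 0.5924 -0.0333  0.06  ]
scene
stand top [0.495  0.2904 0.09  ]
pin top [0.5023 0.2867 0.145 ]
washer [0.5197 0.0685 0.047 ]
knob top [ 0.6432 -0.0866  0.18  ]
box BL [ 0.7184 -0.1454  0.    ]
boxBR [0.7174 0.1798 0.    ]
{'fx': 319.32724673691, 'fy': 319.32724673691, 'cx': 277.976416225796, 'cy': 209.1229194131236, 'k1': -0.06176330920989736, 'origin': array([ 0.3102, -0.6309,  0.3843]), 'attitude': array([165.7345,   0.047 , -69.4949])}
```

```bash
python3 - <<'E'
from cell import robot; from h import *
np.set_printoptions(precision=4,suppress=True)
t=robot.camera_info('top');s=robot.camera_info('scene');k=800/560
def tri(a,b):
    A=[];B=[]
    for ci,(u,v) in ((t,a),(s,b)):
        d=ray(ci,(u+.5)/k-.5,(v+.5)/k-.5); d/=np.linalg.norm(d); M=np.eye(3)-np.outer(d,d); A.append(M);B.append(M@ci['origin'])
    x,r,_,_=np.linalg.lstsq(np.vstack(A),np.hstack(B),rcond=None); return x,np.sqrt(r)
print('p2 head',tri((187,373),(619,194)),'collar',tri((206,373),(608,227)))
print('p3 head',tri((220,426),(571,157)),'collar',tri((237,423),(563,189)))
print('pin head',tri((255,370),(555,222)))
E
```

```text
p2 head (array([0.4888, 0.3874, 0.1946]), array([0.0005])) collar (array([0.4923, 0.3851, 0.1141]), array([0.0051]))
p3 head (array([0.4002, 0.3272, 0.1965]), array([0.0001])) collar (array([0.4022, 0.3244, 0.1189]), array([0.0066]))
pin head (array([0.4966, 0.2855, 0.1432]), array([0.0038]))
```

```bash
cat >> h.py <<'E'
def tool(xt,yt):
    x=np.array(xt,float);x/=np.linalg.norm(x); y=np.array(yt,float); y-=x*(x@y); y/=np.linalg.norm(y)
    return R.from_matrix(np.c_[x,y,np.cross(x,y)])
E
python3 - <<'E'
from cell import robot; from h import *
np.set_printoptions(precision=4,suppress=True)
s=robot.observe(); o=Rm(s['orientation']); print(o.as_matrix())
w=robot.camera_info('wrist'); print('cam in tool',o.inv().apply(w['origin']-s['ee_pos'])); print((o.inv()*Rm(w['attitude'])).as_matrix())
E
```

```text
[[-0.0003  0.3512 -0.9363]
 [ 0.001  -0.9363 -0.3512]
 [-1.     -0.0011 -0.    ]]
cam in tool [-0.171  -0.0001 -0.0689]
[[-0.0003 -0.2464  0.9692]
 [ 1.     -0.001   0.    ]
 [ 0.0009  0.9692  0.2464]]
```

```bash
cat >> h.py <<'E'
def az(a,tilt=0,phi=0):
    "tool with jaw azimuth a, wrist leaning tilt deg toward azimuth phi"
    a,t,p=np.radians([a,tilt,phi]); return tool([-np.sin(t)*np.cos(p),-np.sin(t)*np.sin(p),-np.cos(t)],[np.cos(a),np.sin(a),0])
def chain(p,o,wps):
    for q,r in wps:
        a,b=row(p,o,q,r); print('T',a.round(3).tolist(),'A',b.round(3).tolist(),'|d| %.3f'%(np.linalg.norm(a)*.25),'ang %.1f'%np.degrees(np.linalg.norm(b)*2))
        p=np.array(p)+o.apply(a.round(3))*.25; o=o*R.from_rotvec(b.round(3)*2)
    print('end',np.round(p,4),o.as_matrix().round(3).tolist())
E
python3 - <<'E'
from cell import robot; from h import *
s=robot.observe()
chain(s['ee_pos'],Rm(s['orientation']),[([.42,-.52,.3],az(-40)),([.53,-.32,.35],az(-10)),([.55,-.1,.35],az(18)),([.54,.1,.35],az(45))])
E
```

```text
T [-0.346, -0.261, -0.843] A [-0.257, -0.0, 0.0] |d| 0.237 ang 29.4
T [-0.2, -0.178, -0.896] A [-0.262, -0.0, 0.0] |d| 0.234 ang 30.0
T [0.001, -0.073, -0.88] A [-0.244, -0.0, 0.0] |d| 0.221 ang 28.0
T [0.001, 0.209, -0.774] A [-0.236, -0.0, -0.0] |d| 0.200 ang 27.0
end [0.54   0.1001 0.35  ] [[-0.0, 0.707, 0.708], [0.001, 0.708, -0.707], [-1.0, 0.0, -0.001]]
```

Call:
{"op": "play_rows", "data": {
  "plan": [
    {"translation": [-0.346,-0.261,-0.843],"angular": [-0.257,0,0],"hand": 0},
    {"translation": [-0.346,-0.261,-0.843],"angular": [-0.257,0,0],"hand": 0},
    {"translation": [-0.346,-0.261,-0.843],"angular": [-0.257,0,0],"hand": 0},
    {"translation": [-0.346,-0.261,-0.843],"angular": [-0.257,0,0],"hand": 0},
    {"translation": [-0.346,-0.261,-0.843],"angular": [-0.257,0,0],"hand": 0}
  ]
}}

```text
time: 0.6
ee_pos: [0.422, -0.5186, 0.3015]
orientation: [99.8, 90.0, -30.0]
force: [0.4, -0.8, -0.4]
finger_gap: 0.998
```

Call:
{"op": "play_rows", "data": {
  "plan": [
    {"translation": [-0.2,-0.178,-0.896],"angular": [-0.262,0,0],"hand": 0},
    {"translation": [-0.2,-0.178,-0.896],"angular": [-0.262,0,0],"hand": 0},
    {"translation": [-0.2,-0.178,-0.896],"angular": [-0.262,0,0],"hand": 0},
    {"translation": [-0.2,-0.178,-0.896],"angular": [-0.262,0,0],"hand": 0},
    {"translation": [-0.2,-0.178,-0.896],"angular": [-0.262,0,0],"hand": 0}
  ]
}}

```text
time: 1.1
ee_pos: [0.5311, -0.3175, 0.3511]
orientation: [107.7, 90.0, 7.9]
force: [-0.2, -0.9, 0.9]
finger_gap: 0.996
```

Call:
{"op": "play_rows", "data": {
  "plan": [
    {"translation": [0,-0.073,-0.88],"angular": [-0.244,0,0],"hand": 0},
    {"translation": [0,-0.073,-0.88],"angular": [-0.244,0,0],"hand": 0},
    {"translation": [0,-0.073,-0.88],"angular": [-0.244,0,0],"hand": 0},
    {"translation": [0,-0.073,-0.88],"angular": [-0.244,0,0],"hand": 0},
    {"translation": [0,-0.073,-0.88],"angular": [-0.244,0,0],"hand": 0}
  ]
}}

```text
time: 1.6
ee_pos: [0.5499, -0.0969, 0.3503]
orientation: [-173.5, 90.0, 114.7]
force: [-0.1, 0.0, -1.0]
finger_gap: 0.996
```

Call:
{"op": "play_rows", "data": {
  "plan": [
    {"translation": [0,0.209,-0.774],"angular": [-0.236,0,0],"hand": 0},
    {"translation": [0,0.209,-0.774],"angular": [-0.236,0,0],"hand": 0},
    {"translation": [0,0.209,-0.774],"angular": [-0.236,0,0],"hand": 0},
    {"translation": [0,0.209,-0.774],"angular": [-0.236,0,0],"hand": 0},
    {"translation": [0,0.209,-0.774],"angular": [-0.236,0,0],"hand": 0}
  ]
}}

```text
time: 2.1
ee_pos: [0.5394, 0.1043, 0.3503]
orientation: [161.0, 90.0, 116.4]
force: [0.5, 0.1, -0.1]
finger_gap: 1.001
```

```bash
python3 - <<'E'
from cell import robot; from h import *
import json
s=robot.observe(); print(s['ee_pos'],s['joint_velocities'].round(1),s['qpos'].round(1)); w=robot.camera_info('wrist'); print(w['origin'],w['attitude'])
json.dump({k:np.array(v).tolist() for k,v in w.items()},open('w1.json','w'))
im=robot.grab_frame('wrist')[:,:,::-1]; cv2.imwrite('pics/w1raw.png',im); cv2.imwrite('pics/w1.png',cv2.resize(im,(800,600),interpolation=cv2.INTER_CUBIC))
E
```

```text
[0.53936529 0.10430744 0.35025251] [-4.4 -0.1  0.3 -1.3  0.1 -2.9] [  8.5  -0.3 110.7   0.   69.6 -36.9]
[0.49029953 0.15275835 0.52126135] [1.65824921e+02 2.38827456e-02 4.52815455e+01]
```

View pics/w1.png

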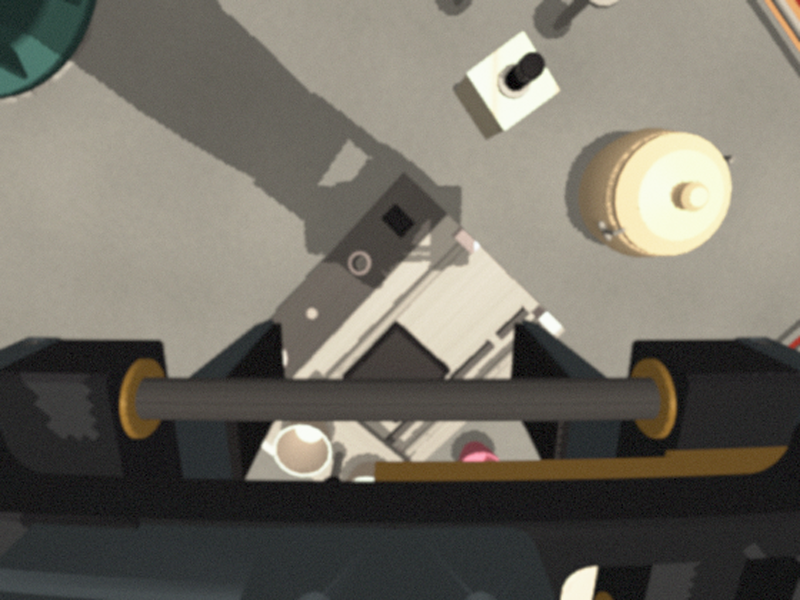

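```bash
python3 - <<'E'
from cell import robot; from h import *
import json
np.set_printoptions(precision=4,suppress=True)
w=json.load(open('w1.json')); k=800/560
for n,u,v,z in [('s1',523,31,.09),('s2',559,90,.09),('s3',505,131,.09),('s4',467,75,.09),('sc',513.5,82,.09),('pintop',531,66,.15),('washer',359,263,.047),('rocker',397,219,.05),('lamp',312,313,.047),('plate1',398,322,.06),('plate2',345,372,.06),('deckBL',465,240,.06)]:
    print(n,pix(w,u,v,z,k))
cams=[(robot.camera_info('top'),(378,360)),(robot.camera_info('scene'),(425,276)),(w,(359,263))]
A=[];B=[]
for ci,(u,v) in cams:
    d=ray(ci,(u+.5)/k-.5,(v+.5)/k-.5); d/=np.linalg.norm(d); M=np.eye(3)-np.outer(d,d); A.append(M);B.append(M@np.array(ci['origin']))
print('washer',np.linalg.lstsq(np.vstack(A),np.hstack(B),rcond=None)[:2])
im=cv2.imread('pics/w1raw.png'); 
a=cv2.resize(im[10:110,310:410],(400,400),interpolation=cv2.INTER_CUBIC); b=cv2.resize(im[100:250,180:330],(400,400),interpolation=cv2.INTER_CUBIC)
cv2.imwrite('pics/crop.png',np.hstack([a,b]))
E
```

```text
s1 [0.4737 0.3228 0.09  ]
s2 [0.5325 0.3135 0.09  ]
s3 [0.5249 0.255  0.09  ]
s4 [0.4662 0.2627 0.09  ]
sc [0.4992 0.2884 0.09  ]
pintop [0.4987 0.287  0.15  ]
washer [0.5192 0.0671 0.047 ]
rocker [0.5146 0.1279 0.05  ]
lamp [ 0.5214 -0.0084  0.047 ]
plate1 [0.5913 0.0535 0.06  ]
plate2 [ 0.5912 -0.0276  0.06  ]
deckBL [0.5774 0.1626 0.06  ]
washer (array([0.5191, 0.0677, 0.0467]), array([0.]))
```

View pics/crop.png

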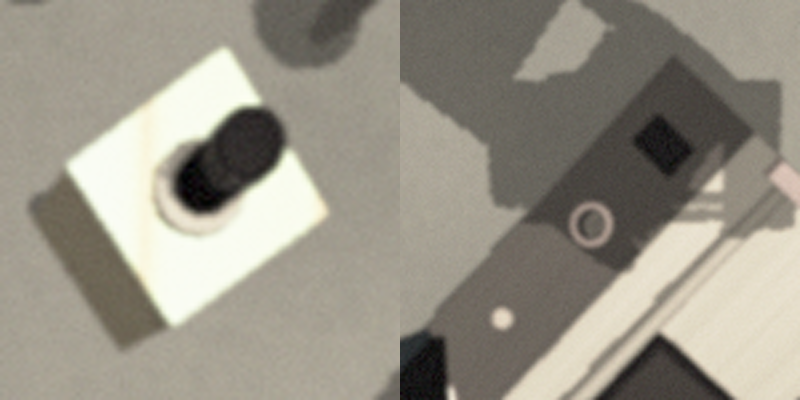

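```bash
python3 - <<'E'
from h import *
import json
np.set_printoptions(precision=4,suppress=True)
w=json.load(open('w1.json'))
for c in [(225,48),(327,212),(172,328),(67,163),(197.5,187.5)]: print('stand',pix(w,*c,.09,4,(310,10)))
print('head',pix(w,249,142,.15,4,(310,10)),'collar',pix(w,199,191,.0925,4,(310,10)))
k=400/150
W=pix(w,191,224,.0465,k,(180,100));L=pix(w,102,318,.0475,k,(180,100));Ro=pix(w,262,146,.051,k,(180,100))
F=pix(w,272,57,.036,k,(180,100)); print('washer',W,'lamp',L,'rock',Ro,'frontcorner(-117?,160)',F)
print('yaw',np.degrees(np.arctan2(-(W-L)[0],(W-L)[1])),np.linalg.norm(W-L),np.degrees(np.arctan2(-(Ro-L)[0],(Ro-L)[1])),np.linalg.norm(Ro-L))
E
```

```text
stand [0.4737 0.3227 0.09  ]
stand [0.5325 0.3139 0.09  ]
stand [0.5243 0.2542 0.09  ]
stand [0.4641 0.264  0.09  ]
stand [0.4982 0.2888 0.09  ]
head [0.4982 0.2878 0.15  ] collar [0.4993 0.2876 0.0925]
washer [0.5191 0.0675 0.0465] lamp [ 0.521  -0.0085  0.0475] rock [0.5161 0.1269 0.051 ] frontcorner(-117?,160) [0.4861 0.1643 0.036 ]
yaw 1.4402987852096119 0.07608105078983486 2.0904677865987202 0.13556478310649567
```

```bash
python3 - <<'E'
from cell import robot; from h import *
s=robot.observe(); print(s['ee_pos'],s['joint_velocities'].round(1))
o=az(45,20,-45); xt=o.as_matrix()[:,0]; G=np.array([.4985,.288,.129]); T=G+.019*xt; print(xt,T)
chain(s['ee_pos'],Rm(s['orientation']),[(T-.09*xt,o),(T,o)])
E
```

```text
[0.53961821 0.10221277 0.35016041] [-3.6 -0.1  0.1 -0.6  0.1 -1.5]
[-0.24184476  0.24184476 -0.93969262] [0.49390495 0.29259505 0.11114584]
T [0.618, 0.412, -0.543] A [0.002, 0.174, 0.0] |d| 0.230 ang 20.0
T [0.36, 0.0, 0.0] A [0.0, 0.0, 0.001] |d| 0.090 ang 0.1
end [0.4938 0.2926 0.1111] [[-0.241, 0.707, 0.665], [0.242, 0.707, -0.665], [-0.94, 0.001, -0.341]]
```

Call:
{"op": "play_rows", "data": {
  "plan": [
    {"translation": [0.618,0.418,-0.549],"angular": [0,0.174,0],"hand": 0},
    {"translation": [0.618,0.418,-0.549],"angular": [0,0.174,0],"hand": 0},
    {"translation": [0.618,0.418,-0.549],"angular": [0,0.174,0],"hand": 0},
    {"translation": [0.618,0.418,-0.549],"angular": [0,0.174,0],"hand": 0},
    {"translation": [0.618,0.418,-0.549],"angular": [0,0.174,0],"hand": 0}
  ],
  "newtons": 40
}}

```text
time: 2.65
ee_pos: [0.5161, 0.2709, 0.1931]
orientation: [-179.6, 70.0, 135.3]
force: [0.2, 0.1, -0.0]
finger_gap: 1.003
```

Call:
{"op": "play_rows", "data": {
  "plan": [
    {"translation": [0,0,0],"angular": [0,0,0],"hand": 0},
    {"translation": [0,0,0],"angular": [0,0,0],"hand": 0},
    {"translation": [0,0,0],"angular": [0,0,0],"hand": 0.4}
  ]
}}

```text
time: 2.95
ee_pos: [0.5178, 0.2698, 0.1969]
orientation: [179.8, 70.1, 134.8]
force: [-0.1, -0.4, 0.5]
finger_gap: 0.942
```

```bash
python3 - <<'E'
from cell import robot; from h import *
import json
s=robot.observe(); print(s['ee_pos'],Rm(s['orientation']).as_matrix().round(3).tolist(),s['joint_velocities'].round(1),s['qpos'].round(1)); w=robot.camera_info('wrist')
json.dump({k:np.array(v).tolist() for k,v in w.items()},open('w2.json','w'))
im=robot.grab_frame('wrist')[:,:,::-1]; cv2.imwrite('pics/w2raw.png',im); cv2.imwrite('pics/w2.png',cv2.resize(im,(800,600),interpolation=cv2.INTER_CUBIC))
E
```

```text
[0.51775914 0.26980115 0.19686414] [[-0.24, 0.707, 0.665], [0.242, 0.707, -0.665], [-0.94, 0.001, -0.34]] [-0.  -0.5 -0.1  0.1 -0.2  0.2] [ 17.2  16.8 110.2  19.6  64.  -38.1]
```

View pics/w2.png

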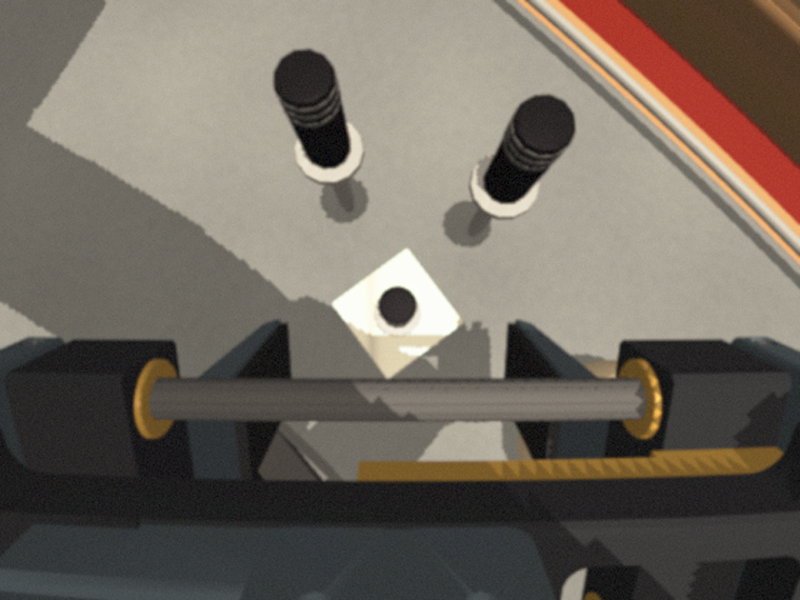

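```bash
python3 - <<'E'
from cell import robot; from h import *
import json
w=json.load(open('w2.json')); k=800/560
print(pix(w,398,306,.15,k),'stand',[pix(w,*c,.09,k).round(4) for c in [(406,249),(461,319),(333,303)]])
s=robot.observe(); h=pix(w,398,306,.15,k)
print('head in tool',Rm(s['orientation']).inv().apply(h-s['ee_pos']))
o=az(45,20,-45); xt=o.as_matrix()[:,0]
for G in ([.4985,.288,.129],[h[0],h[1],.129]): chain(s['ee_pos'],Rm(s['orientation']),[(G+.019*xt,o)])
E
```

```text
[0.4994328  0.28855267 0.15      ] stand [array([0.4734, 0.3221, 0.09  ]), array([0.5304, 0.3147, 0.09  ]), array([0.4651, 0.2641, 0.09  ])]
head in tool [ 0.05315449  0.00014313 -0.0086484 ]
T [0.368, -0.004, -0.007] A [-0.0, 0.001, -0.001] |d| 0.092 ang 0.1
end [0.4939 0.2925 0.1111] [[-0.242, 0.707, 0.664], [0.242, 0.707, -0.665], [-0.94, -0.0, -0.342]]
T [0.368, 0.0, -0.006] A [-0.0, 0.001, -0.001] |d| 0.092 ang 0.1
end [0.4948 0.2931 0.111 ] [[-0.242, 0.707, 0.664], [0.242, 0.707, -0.665], [-0.94, -0.0, -0.342]]
```

Call:
{"op": "play_rows", "data": {
  "plan": [
    {"translation": [0.15,0,-0.003],"angular": [0,0,0],"hand": 0.4},
    {"translation": [0.3,0,-0.006],"angular": [0,0,0],"hand": 0.4},
    {"translation": [0.368,0,-0.006],"angular": [0,0,0],"hand": 0.4},
    {"translation": [0.368,0,-0.006],"angular": [0,0,0],"hand": 0.4},
    {"translation": [0.368,0,-0.006],"angular": [0,0,0],"hand": 0.7}
  ]
}}

```text
time: 3.5
ee_pos: [0.4948, 0.2939, 0.1112]
orientation: [179.8, 70.1, 134.8]
force: [-0.0, -0.4, 0.4]
finger_gap: 0.54
```

Call:
{"op": "play_rows", "data": {
  "plan": [
    {"translation": [0,0,0],"angular": [0,0,0],"hand": 1},
    {"translation": [0,0,0],"angular": [0,0,0],"hand": 1},
    {"translation": [0,0,0],"angular": [0,0,0],"hand": 1},
    {"translation": [0,0,0],"angular": [0,0,0],"hand": 1},
    {"translation": [0,0,0],"angular": [0,0,0],"hand": 1}
  ]
}}

```text
time: 4.0
ee_pos: [0.4941, 0.294, 0.1105]
orientation: [179.9, 70.1, 134.9]
force: [0.7, -2.9, 6.5]
finger_gap: 0.213
```

```bash
python3 - <<'E'
from cell import robot; from h import *
s=robot.observe(); print(s)
E
```

```text
{'time': 4.0, 'qpos': array([ 20.09130259,  22.78267036, 113.16030102,  22.22903909,
        54.82501107, -39.57371858]), 'joint_velocities': array([ 0.11775691,  0.06043143, -0.05439209,  0.04796514,  0.09554336,
       -0.05386523]), 'effort': array([ 1.07842527e+00, -6.47567010e+01, -3.19019830e+01,  8.33372455e-01,
        3.73602267e-01,  4.79679129e-04]), 'ee_pos': array([0.49405914, 0.29401896, 0.11047067]), 'orientation': array([179.89369534,  70.07642783, 134.93567468]), 'force': array([ 0.70125668, -2.89574318,  6.52979583]), 'wrist_torque': array([-0.18122363,  0.00843325,  0.05925563]), 'finger_gap': 0.2129518141645974}
```

```bash
cat >> h.py <<'E'
P0=np.array([.49406,.29402,.11047]); O0=Rm([179.894,70.076,134.936]); TIP0=np.array([.4992,.2888,.010])
tipT=O0.inv().apply(TIP0-P0); YAW=1.7; MOUTH=np.array([.5191,.0676,.0467])
def press(d,mouth=MOUTH):
    Q=R.from_euler('z',YAW,degrees=True)*R.from_euler('y',-20,degrees=True)*R.from_euler('z',45,degrees=True)
    o=Q*O0; return mouth+Q.apply([0,0,1])*d-o.apply(tipT),o
E
python3 - <<'E'
from cell import robot; from h import *
print(tipT, O0.inv().apply([0,0,1]))
s=robot.observe(); p,o=press(.06); print(p,o.as_matrix().round(3))
Qm=R.from_euler('z',25,degrees=True)*O0
chain(s['ee_pos'],Rm(s['orientation']),[(P0+[0,0,.12],O0),(P0+[.02,-.1,.15],Qm),(p,o),(press(.02)[0],o)])
E
```

```text
[ 0.09196002 -0.00012447  0.04112455] [-9.40145467e-01  6.30447107e-04 -3.40772804e-01]
[0.4573577  0.06582412 0.19498696] [[ 0.001 -0.03   1.   ]
 [ 0.     1.     0.03 ]
 [-1.     0.     0.001]]
T [-0.451, 0.0, -0.164] A [-0.0, 0.0, -0.0] |d| 0.120 ang 0.0
T [-0.229, -0.226, 0.278] A [-0.205, 0.0, -0.074] |d| 0.106 ang 25.0
T [0.259, -0.56, 0.054] A [-0.188, -0.172, -0.033] |d| 0.155 ang 29.4
T [0.15, -0.0, 0.054] A [0.0, -0.0, -0.0] |d| 0.040 ang 0.0
end [0.4709 0.0663 0.1574] [[0.001, -0.031, 1.0], [0.001, 1.0, 0.031], [-1.0, 0.001, 0.001]]
```

Call:
{"op": "play_rows", "data": {
  "plan": [
    {"translation": [-0.113,0,-0.041],"angular": [0,0,0],"hand": 1},
    {"translation": [-0.226,0,-0.082],"angular": [0,0,0],"hand": 1},
    {"translation": [-0.339,0,-0.123],"angular": [0,0,0],"hand": 1},
    {"translation": [-0.451,0,-0.164],"angular": [0,0,0],"hand": 1},
    {"translation": [-0.451,0,-0.164],"angular": [0,0,0],"hand": 1}
  ]
}}

```text
time: 4.5
ee_pos: [0.4953, 0.2947, 0.2337]
orientation: [179.2, 70.2, 134.2]
force: [0.9, 0.4, -1.6]
finger_gap: 0.217
```

Call:
{"op": "play_rows", "data": {
  "plan": [
    {"translation": [-0.08,-0.08,0.1],"angular": [-0.068,0,-0.025],"hand": 1},
    {"translation": [-0.16,-0.16,0.19],"angular": [-0.137,0,-0.05],"hand": 1},
    {"translation": [-0.229,-0.226,0.278],"angular": [-0.205,0,-0.074],"hand": 1},
    {"translation": [-0.229,-0.226,0.278],"angular": [-0.205,0,-0.074],"hand": 1}
  ]
}}

```text
time: 4.9
ee_pos: [0.5149, 0.1921, 0.2603]
orientation: [179.8, 70.1, 160.1]
force: [-0.6, 0.3, -0.6]
finger_gap: 0.21
```

Call:
{"op": "play_rows", "data": {
  "plan": [
    {"translation": [0.06,-0.14,0.013],"angular": [-0.047,-0.043,-0.008],"hand": 1},
    {"translation": [0.13,-0.28,0.027],"angular": [-0.094,-0.086,-0.016],"hand": 1},
    {"translation": [0.194,-0.42,0.04],"angular": [-0.141,-0.129,-0.025],"hand": 1},
    {"translation": [0.259,-0.56,0.054],"angular": [-0.188,-0.172,-0.033],"hand": 1},
    {"translation": [0.259,-0.56,0.054],"angular": [-0.188,-0.172,-0.033],"hand": 1}
  ]
}}

```text
time: 5.4
ee_pos: [0.452, 0.0641, 0.1912]
orientation: [-176.4, 89.9, -174.6]
force: [0.2, 1.4, -1.6]
finger_gap: 0.214
```

Call:
{"op": "play_rows", "data": {
  "plan": [
    {"translation": [0.15,0,0.054],"angular": [0,0,0],"hand": 1},
    {"translation": [0.15,0,0.054],"angular": [0,0,0],"hand": 1},
    {"translation": [0.15,0,0.054],"angular": [0,0,0],"hand": 1},
    {"translation": [0.15,0,0.054],"angular": [0,0,0],"hand": 1}
  ]
}}

```text
time: 5.8
ee_pos: [0.4708, 0.0667, 0.1579]
orientation: [40.3, 89.9, 42.1]
force: [-0.4, 0.0, -1.6]
finger_gap: 0.214
```

```bash
python3 - <<'E'
from cell import robot; from h import *
import json
np.set_printoptions(precision=4,suppress=True)
s=robot.observe(); print(s); o=Rm(s['orientation']); print(o.as_matrix()); tip=s['ee_pos']+o.apply(tipT); print('tip',tip)
ims=[]
for n in ('wrist','scene','top'):
    w=robot.camera_info(n); json.dump({k:np.array(v).tolist() for k,v in w.items()},open(f'p_{n}.json','w'))
    im=robot.grab_frame(n)[:,:,::-1]; cv2.imwrite(f'pics/p_{n}.png',im)
    c=proj(w,tip); m=proj(w,MOUTH); print(n,c,m)
    x,y=np.clip((c+m)/2-50,0,[460,320]).astype(int); print('off',x,y); ims.append(cv2.resize(im[y:y+100,x:x+100],(400,400),interpolation=cv2.INTER_CUBIC))
cv2.imwrite('pics/press1.png',np.hstack(ims[:2]))
E
```

```text
{'time': 5.8, 'qpos': array([  5.2226,   6.055 , 126.5391,   0.066 ,  47.3411, -86.577 ]), 'joint_velocities': array([-0.0484, -0.6921,  0.0135, -0.0148, -0.3036, -0.1816]), 'effort': array([ -0.0924, -44.5112, -36.3255,  -0.0108,   0.0794,   0.025 ]), 'ee_pos': array([0.4708, 0.0667, 0.1579]), 'orientation': array([40.3333, 89.9191, 42.0883]), 'force': array([-0.37  ,  0.0491, -1.5554]), 'wrist_torque': array([ 0.1012, -0.1629, -0.004 ]), 'finger_gap': 0.21442138907125044}
[[ 0.001  -0.0306  0.9995]
 [ 0.0009  0.9995  0.0306]
 [-1.      0.0009  0.0011]]
tip [0.512  0.0679 0.066 ]
wrist [277.9539 257.0238] [277.4228 255.9931]
off 227 206
scene [297.0704 186.1491] [296.9599 192.9653]
off 247 139
top [264.019  253.9048] [264.4059 251.6989]
off 214 202
```

View pics/press1.png

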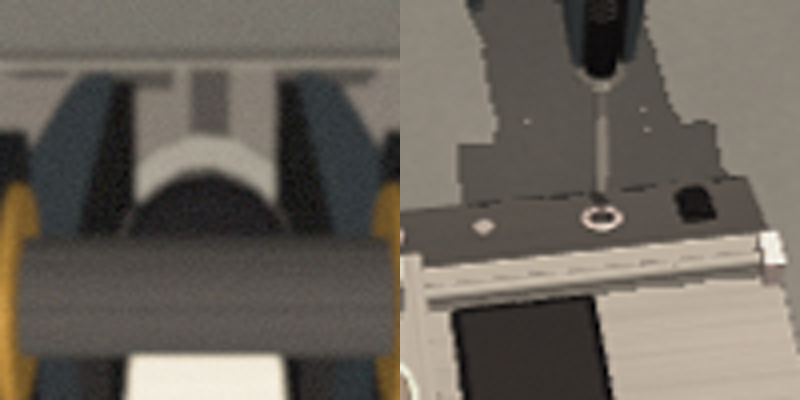

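The left half (wrist) shows the view blocked by the gripper. The right half (scene) shows the pin tip at about (601,200), in line with the washer at (602,216) and just above it. I'll enlarge the scene and top views once to check how the pin is sitting.

```bash
python3 - <<'E'
from h import *
a=cv2.imread('pics/p_scene.png')[150:200,272:322]; b=cv2.imread('pics/p_top.png')[227:277,239:289]
cv2.imwrite('pics/press2.png',np.hstack([cv2.resize(i,(400,400),interpolation=cv2.INTER_CUBIC) for i in (a,b)]))
E
```

```text
(no output)
```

View pics/press2.png

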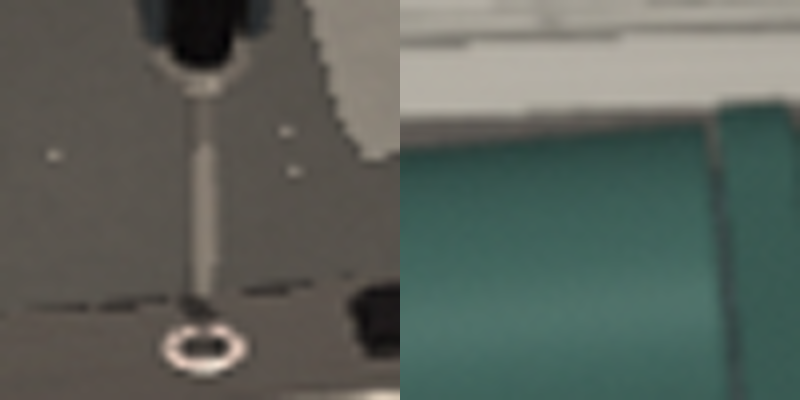

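The tip sits at native (297.3,186.5), predicted (297.1,186.2). It is in line with the washer at (297.4,192.9), so the pin hasn't slipped. I'll advance into the hole.

Call:
{"op": "play_rows", "data": {
  "plan": [
    {"translation": [0.02,0,0.007],"angular": [0,0,0],"hand": 1},
    {"translation": [0.045,0,0.016],"angular": [0,0,0],"hand": 1},
    {"translation": [0.07,0,0.025],"angular": [0,0,0],"hand": 1},
    {"translation": [0.098,0,0.035],"angular": [0,0,0],"hand": 1},
    {"translation": [0.098,0,0.035],"angular": [0,0,0],"hand": 1}
  ],
  "newtons": 50
}}

```text
time: 6.45
ee_pos: [0.4793, 0.0665, 0.1315]
orientation: [131.9, 90.0, 133.7]
force: [-0.8, -0.3, 1.7]
finger_gap: 0.211
```

Call:
{"op": "play_rows", "data": {
  "plan": [
    {"translation": [0.011,0,0.004],"angular": [0,0,0],"hand": 1},
    {"translation": [0.011,0,0.004],"angular": [0,0,0],"hand": 1}
  ]
}}

```text
time: 6.65
ee_pos: [0.4803, 0.0665, 0.1296]
orientation: [76.4, 90.0, 78.1]
force: [-1.5, -0.0, 2.7]
finger_gap: 0.208
```

```bash
cat > st.py <<'E'
from cell import robot; from h import *
np.set_printoptions(precision=4,suppress=True)
s=robot.observe(); o=Rm(s['orientation']); tip=s['ee_pos']+o.apply(tipT); ax=o.apply(O0.inv().apply([0,0,1])); d=(tip-MOUTH)@ax
print('tcp',s['ee_pos'],'tip',tip,'d',d,'lat',tip-MOUTH-d*ax,'F',s['force'],'Fax',s['force']@ax,'M',s['wrist_torque'],'t',s['time'],'gap',s['finger_gap'])
E
python3 st.py
```

```text
tcp [0.4803 0.0665 0.1296] tip [0.5214 0.0677 0.0376] d -0.00933051413632185 lat [-0.0009  0.     -0.0003] F [-1.5099 -0.0391  2.7028] Fax 3.055773035910451 M [-0.0466  0.1084  0.0208] t 6.65 gap 0.2079949247155233
```

Call:
{"op": "play_rows", "data": {
  "plan": [
    {"translation": [0.008,0,0.003],"angular": [0,0,0],"hand": 1},
    {"translation": [0.016,0,0.006],"angular": [0,0,0],"hand": 1},
    {"translation": [0.016,0,0.006],"angular": [0,0,0],"hand": 1}
  ]
}}

```text
time: 6.95
ee_pos: [0.4819, 0.0666, 0.1266]
orientation: [85.2, 90.0, 86.9]
force: [-9.2, -1.3, 22.0]
finger_gap: 0.213
```

```bash
python3 st.py
```

```text
tcp [0.4819 0.0666 0.1266] tip [0.5231 0.0678 0.0346] d -0.01272264506798011 lat [-0.0004  0.0001 -0.0001] F [-9.1683 -1.2953 21.9862] Fax 23.806775279604537 M [-0.0858  1.7806 -0.014 ] t 6.95 gap 0.21321117388599498
```

Call:
{"op": "play_rows", "data": {
  "plan": [
    {"translation": [0,0,0],"angular": [0,0,0],"hand": 1},
    {"translation": [0,0,0],"angular": [0,0,0],"hand": 1},
    {"translation": [0,0,0],"angular": [0,0,0],"hand": 1},
    {"translation": [0,0,0],"angular": [0,0,0],"hand": 1},
    {"translation": [0,0,0],"angular": [0,0,0],"hand": 1}
  ]
}}

```text
time: 7.45
ee_pos: [0.4818, 0.0666, 0.1266]
orientation: [73.4, 90.0, 75.1]
force: [-10.0, -0.9, 21.7]
finger_gap: 0.211
```

Call:
{"op": "play_rows", "data": {
  "plan": [
    {"translation": [0,0,0],"angular": [0,0,0],"hand": 1},
    {"translation": [0,0,0],"angular": [0,0,0],"hand": 1},
    {"translation": [0,0,0],"angular": [0,0,0],"hand": 1},
    {"translation": [0,0,0],"angular": [0,0,0],"hand": 1},
    {"translation": [0,0,0],"angular": [0,0,0],"hand": 1}
  ]
}}

```text
time: 7.95
ee_pos: [0.4818, 0.0666, 0.1266]
orientation: [69.2, 90.0, 71.0]
force: [-10.3, -0.8, 22.2]
finger_gap: 0.213
```

Call:
{"op": "play_rows", "data": {
  "plan": [
    {"translation": [-0.05,0,-0.018],"angular": [0,0,0],"hand": 1},
    {"translation": [-0.12,0,-0.043],"angular": [0,0,0],"hand": 1},
    {"translation": [-0.2,0,-0.072],"angular": [0,0,0],"hand": 1},
    {"translation": [-0.27,0,-0.097],"angular": [0,0,0],"hand": 1},
    {"translation": [-0.27,0,-0.097],"angular": [0,0,0],"hand": 1}
  ]
}}

```text
time: 8.45
ee_pos: [0.4582, 0.0659, 0.1952]
orientation: [11.3, 89.7, 13.1]
force: [0.1, 0.0, -1.4]
finger_gap: 0.21
```

```bash
python3 st.py; python3 - <<'E'
from cell import robot; from h import *
s=robot.observe(); 
Qm=R.from_euler('z',25,degrees=True)*O0
chain(s['ee_pos'],Rm(s['orientation']),[(P0+[.02,-.1,.15],Qm),(P0+[0,0,.115],O0)])
E
```

```text
tcp [0.4582 0.0659 0.1952] tip [0.4997 0.0672 0.1034] d 0.05992037063181171 lat [0.0013 0.0002 0.0005] F [ 0.0644  0.0346 -1.4039] Fax -1.3403583837560205 M [ 0.1042 -0.1519 -0.0181] t 8.45 gap 0.20972032839460583
T [-0.26, 0.505, 0.24] A [0.188, 0.174, 0.032] |d| 0.154 ang 29.6
T [0.204, 0.349, -0.151] A [0.205, -0.0, 0.075] |d| 0.108 ang 25.0
end [0.4941 0.2939 0.2255] [[-0.241, 0.707, 0.665], [0.242, 0.707, -0.664], [-0.94, 0.001, -0.341]]
```

Call:
{"op": "play_rows", "data": {
  "plan": [
    {"translation": [-0.1,0.13,0.06],"angular": [0.047,0.043,0.008],"hand": 1},
    {"translation": [-0.16,0.26,0.12],"angular": [0.094,0.087,0.016],"hand": 1},
    {"translation": [-0.22,0.39,0.18],"angular": [0.141,0.13,0.024],"hand": 1},
    {"translation": [-0.26,0.505,0.24],"angular": [0.188,0.174,0.032],"hand": 1},
    {"translation": [-0.26,0.505,0.24],"angular": [0.188,0.174,0.032],"hand": 1}
  ]
}}

```text
time: 8.95
ee_pos: [0.5162, 0.1961, 0.2579]
orientation: [-179.7, 69.8, 160.2]
force: [-0.0, -0.7, -0.7]
finger_gap: 0.211
```

Call:
{"op": "play_rows", "data": {
  "plan": [
    {"translation": [0.07,0.116,-0.05],"angular": [0.068,0,0.025],"hand": 1},
    {"translation": [0.14,0.232,-0.1],"angular": [0.137,0,0.05],"hand": 1},
    {"translation": [0.204,0.349,-0.151],"angular": [0.205,0,0.075],"hand": 1},
    {"translation": [0.204,0.349,-0.151],"angular": [0.205,0,0.075],"hand": 1},
    {"translation": [0.204,0.349,-0.151],"angular": [0.205,0,0.075],"hand": 1}
  ]
}}

```text
time: 9.45
ee_pos: [0.493, 0.2936, 0.2222]
orientation: [-179.5, 69.9, 135.6]
force: [0.3, 0.5, -1.1]
finger_gap: 0.21
```

Call:
{"op": "play_rows", "data": {
  "plan": [
    {"translation": [0,0,0],"angular": [0,0,0],"hand": 1},
    {"translation": [0,0,0],"angular": [0,0,0],"hand": 1},
    {"translation": [0,0,0],"angular": [0,0,0],"hand": 1}
  ]
}}

```text
time: 9.75
ee_pos: [0.494, 0.2934, 0.2234]
orientation: [-179.7, 69.9, 135.3]
force: [-0.6, 0.1, -1.0]
finger_gap: 0.211
```

```bash
python3 st.py; python3 - <<'E'
from cell import robot; from h import *
s=robot.observe(); o=Rm(s['orientation']); tip=s['ee_pos']+o.apply(tipT); ax=o.apply(O0.inv().apply([0,0,1])); print(ax)
w=robot.camera_info('scene'); im=robot.grab_frame('scene')[:,:,::-1]
print('tip',proj(w,tip),'collar',proj(w,tip+.08*ax),'mouth',proj(w,[.4992,.2888,.09])); cv2.imwrite('pics/park1.png',cv2.resize(im[110:210,330:430],(600,600),interpolation=cv2.INTER_CUBIC))
chain(s['ee_pos'],o,[(P0+[0,0,.06],O0),(P0+[0,0,.001],O0)])
E
```

```text
tcp [0.494  0.2934 0.2234] tip [0.4988 0.2881 0.1229] d 0.07615306803648797 lat [-0.0206  0.2205  0.0001] F [-0.6371  0.11   -1.0235] Fax -1.0256090517459628 M [-0.1886 -0.3254 -0.0218] t 9.75 gap 0.21112688334273824
[ 3.31859942e-03 -8.69144838e-05  9.99994490e-01]
tip [386.856085   161.37282962] collar [393.60159631 139.29445605] mouth [384.59401847 169.91647446]
T [0.2, 0.002, 0.071] A [-0.001, -0.001, 0.001] |d| 0.053 ang 0.2
T [0.221, 0.0, 0.081] A [0.0, -0.0, -0.0] |d| 0.059 ang 0.1
end [0.4941 0.2939 0.1115] [[-0.241, 0.706, 0.666], [0.242, 0.708, -0.664], [-0.94, 0.001, -0.341]]
```

View pics/park1.png

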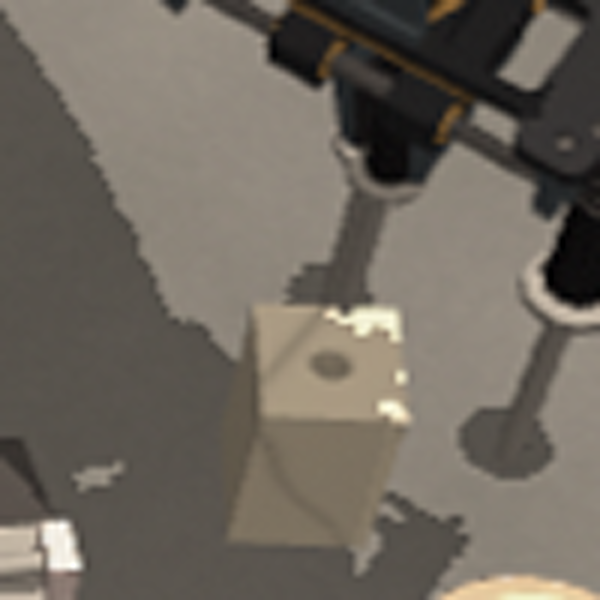

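The stand hole is at native (384.8,170.4), predicted (384.6,169.9). The pin tip, at about (345,306) in the crop, is directly above it, so I'll insert.

Call:
{"op": "play_rows", "data": {
  "plan": [
    {"translation": [0.07,0.001,0.025],"angular": [0,0,0],"hand": 1},
    {"translation": [0.13,0.002,0.047],"angular": [0,0,0],"hand": 1},
    {"translation": [0.2,0.002,0.072],"angular": [0,0,0],"hand": 1},
    {"translation": [0.2,0.002,0.072],"angular": [0,0,0],"hand": 1}
  ]
}}

```text
time: 10.2
ee_pos: [0.4923, 0.2936, 0.1676]
orientation: [-179.1, 69.8, 135.9]
force: [-0.6, -0.6, -1.3]
finger_gap: 0.213
```

Call:
{"op": "play_rows", "data": {
  "plan": [
    {"translation": [0.08,0,0.029],"angular": [0,0,0],"hand": 1},
    {"translation": [0.15,0,0.055],"angular": [0,0,0],"hand": 1},
    {"translation": [0.205,0,0.075],"angular": [0,0,0],"hand": 1},
    {"translation": [0.205,0,0.075],"angular": [0,0,0],"hand": 1}
  ]
}}

```text
time: 10.6
ee_pos: [0.4928, 0.2939, 0.1142]
orientation: [-179.3, 69.9, 135.7]
force: [-0.1, -0.7, -0.9]
finger_gap: 0.213
```

```bash
python3 st.py
```

```text
tcp [0.4928 0.2939 0.1142] tip [0.4973 0.2885 0.0137] d -0.032926225566903965 lat [-0.0216  0.221  -0.0001] F [-0.0659 -0.6816 -0.8777] Fax -0.8787296667627397 M [-0.187  -0.3116  0.0619] t 10.6 gap 0.21274069183360997
```

Call:
{"op": "play_rows", "data": {
  "plan": [
    {"translation": [0.011,0,0.004],"angular": [0,0,0],"hand": 1},
    {"translation": [0.011,0,0.004],"angular": [0,0,0],"hand": 1},
    {"translation": [0.011,0,0.004],"angular": [0,0,0],"hand": 0.75},
    {"translation": [0.011,0,0.004],"angular": [0,0,0],"hand": 0.5},
    {"translation": [0.011,0,0.004],"angular": [0,0,0],"hand": 0.4}
  ]
}}

```text
time: 11.1
ee_pos: [0.4938, 0.2943, 0.1131]
orientation: [-179.8, 69.9, 135.2]
force: [-0.5, -0.5, 0.0]
finger_gap: 0.395
```

Call:
{"op": "play_rows", "data": {
  "plan": [
    {"translation": [0,0,0],"angular": [0,0,0],"hand": 0.3},
    {"translation": [-0.1,0,0],"angular": [0,0,0],"hand": 0.3},
    {"translation": [-0.25,0,0],"angular": [0,0,0],"hand": 0.3},
    {"translation": [-0.4,0,0],"angular": [0,0,0],"hand": 0.3},
    {"translation": [-0.4,0,0],"angular": [0,0,0],"hand": 0.3}
  ]
}}

```text
time: 11.6
ee_pos: [0.5211, 0.2702, 0.2112]
orientation: [179.3, 70.1, 134.3]
force: [0.6, 0.7, -0.9]
finger_gap: 0.699
```

```bash
python3 - <<'E'
from cell import robot; from h import *
s=robot.observe(); print(s['ee_pos'],s['force'],s['finger_gap'],s['time'],s['qpos'].round(1))
w=robot.camera_info('scene'); im=robot.grab_frame('scene')[:,:,::-1]; cv2.imwrite('pics/park2.png',np.hstack([cv2.resize(im[110:210,330:430],(400,400),interpolation=cv2.INTER_CUBIC),cv2.resize(im[170:290,200:320],(400,400),interpolation=cv2.INTER_CUBIC)]))
E
```

```text
[0.52109721 0.2701546  0.21118536] [ 0.61924602  0.7219039  -0.86792434] 0.6994159001586457 11.6 [ 17.1  15.9 109.5  19.5  65.3 -37.7]
```

View pics/park2.png

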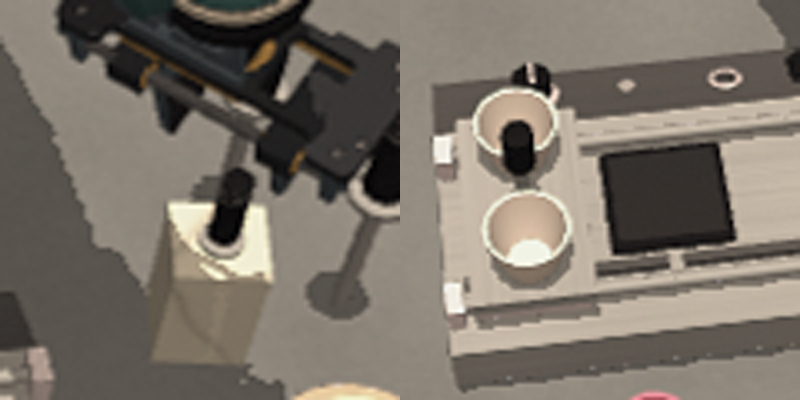

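The pin is parked with its collar on the block (crop left, 222,240), and the carrier and cups are undisturbed. Next, the knob.

```bash
python3 - <<'E'
from cell import robot; from h import *
s=robot.observe(); w=robot.camera_info('scene'); print(pix(w,117,127,.18,400/120,(200,170)))
chain(s['ee_pos'],Rm(s['orientation']),[([.57,.1,.27],az(70,10,-20)),([.642,-.087,.245],az(91.7))])
E
```

```text
[ 0.6413741  -0.08709783  0.18      ]
T [-0.444, -0.338, 0.503] A [-0.211, -0.085, -0.057] |d| 0.188 ang 26.9
T [0.006, -0.604, 0.536] A [-0.189, -0.086, -0.017] |d| 0.202 ang 23.9
end [ 0.6421 -0.087   0.245 ] [[-0.001, -0.03, 1.0], [0.0, 1.0, 0.03], [-1.0, 0.0, -0.001]]
```

Call:
{"op": "play_rows", "data": {
  "plan": [
    {"translation": [-0.2,-0.1,0.14],"angular": [-0.042,-0.017,-0.011],"hand": 0.3},
    {"translation": [-0.3,-0.18,0.27],"angular": [-0.084,-0.034,-0.022],"hand": 0.3},
    {"translation": [-0.4,-0.26,0.39],"angular": [-0.14,-0.056,-0.038],"hand": 0.3},
    {"translation": [-0.444,-0.338,0.503],"angular": [-0.211,-0.085,-0.057],"hand": 0.3},
    {"translation": [-0.444,-0.338,0.503],"angular": [-0.211,-0.085,-0.057],"hand": 0.3}
  ]
}}

```text
time: 12.15
ee_pos: [0.5692, 0.0973, 0.2675]
orientation: [-179.1, 79.9, 161.1]
force: [-0.1, 0.6, -0.4]
finger_gap: 0.7
```

Call:
{"op": "play_rows", "data": {
  "plan": [
    {"translation": [0.006,-0.604,0.536],"angular": [-0.189,-0.086,-0.017],"hand": 0.3},
    {"translation": [0.006,-0.604,0.536],"angular": [-0.189,-0.086,-0.017],"hand": 0.3},
    {"translation": [0.006,-0.604,0.536],"angular": [-0.189,-0.086,-0.017],"hand": 0.3},
    {"translation": [0.006,-0.604,0.536],"angular": [-0.189,-0.086,-0.017],"hand": 0.3},
    {"translation": [0.006,-0.604,0.536],"angular": [-0.189,-0.086,-0.017],"hand": 0.3}
  ]
}}

```text
time: 12.65
ee_pos: [0.6412, -0.0901, 0.2406]
orientation: [-176.6, 89.6, -175.0]
force: [-1.4, -0.2, -0.5]
finger_gap: 0.703
```

Call:
{"op": "play_rows", "data": {
  "plan": [
    {"translation": [0,0,0],"angular": [0,0,0],"hand": 0.3},
    {"translation": [0,0,0],"angular": [0,0,0],"hand": 0.3},
    {"translation": [0,0,0],"angular": [0,0,0],"hand": 0.3}
  ]
}}

```text
time: 12.95
ee_pos: [0.6406, -0.0855, 0.2426]
orientation: [-173.6, 89.7, -171.8]
force: [-0.7, 0.3, 0.1]
finger_gap: 0.708
```

```bash
python3 - <<'E'
from cell import robot; from h import *
import json
s=robot.observe(); print(s['ee_pos'],Rm(s['orientation']).as_matrix().round(3).tolist(),s['joint_velocities'].round(1),s['time']); w=robot.camera_info('wrist')
json.dump({k:np.array(v).tolist() for k,v in w.items()},open('w3.json','w')); print(proj(w,[.642,-.087,.18]))
im=robot.grab_frame('wrist')[:,:,::-1]; cv2.imwrite('pics/w3raw.png',im); cv2.imwrite('pics/w3.png',cv2.resize(im,(800,600),interpolation=cv2.INTER_CUBIC))
E
```

```text
[ 0.64060672 -0.08547623  0.24261466] [[-0.005, -0.032, 0.999], [-0.001, 0.999, 0.032], [-1.0, -0.001, -0.005]] [-0.  -0.2 -0.2 -0.1 -0.  -0.3] 12.95
[276.01045893 223.92103418]
```

View pics/w3.png

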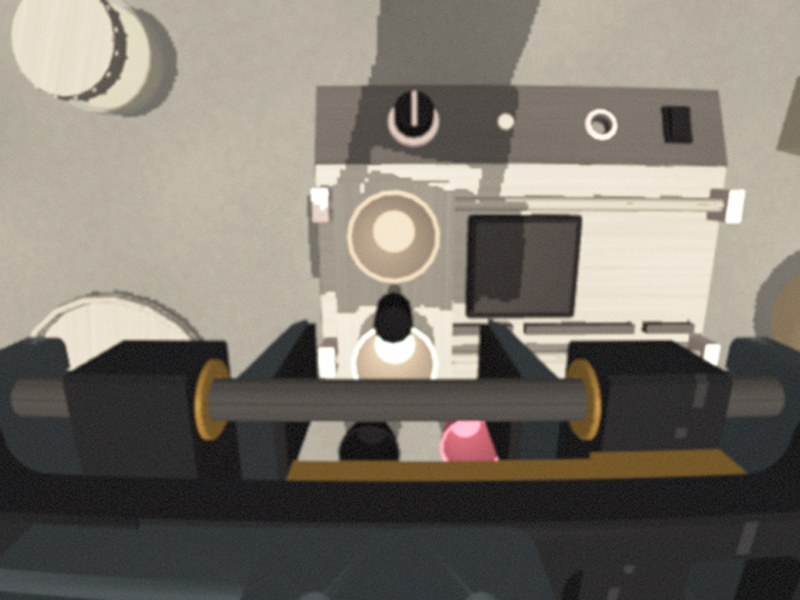

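Knob top is at about (393,323), between the open fingers. Both cups are in their seats. The front cup is at (393,238) and the washer at (601,124).

```bash
python3 - <<'E'
from cell import robot; from h import *
import json
np.set_printoptions(precision=4,suppress=True)
w=json.load(open('w3.json')); k=800/560
K=pix(w,393,323,.18,k); print('knob',K,'cupF rim',pix(w,393.5,237,.132,k),'washer',pix(w,601,124,.0467,k))
for a,b,z in [((317,163),(728,165),.058),((316,86),(719,90),.036),((470,215),(580,215),.06),((467,315),(574,318),.06)]:
    A,B=pix(w,*a,z,k),pix(w,*b,z,k); d=B-A; print(A,B,'yaw',np.degrees(np.arctan2(-d[0],d[1])))
s=robot.observe(); o=Rm(s['orientation']); g=az(91.7)
print(o.inv().apply(K-s['ee_pos'])); chain(s['ee_pos'],o,[([K[0],K[1],.147],g),([K[0]-.1*np.sin(np.radians(1.7)),K[1]+.1*np.cos(np.radians(1.7)),.147],g)])
E
```

```text
knob [ 0.6436 -0.0878  0.18  ] cupF rim [ 0.6029 -0.0891  0.132 ] washer [0.5191 0.0681 0.0467]
[ 0.5568 -0.1488  0.058 ] [0.5451 0.169  0.058 ] yaw 2.1074299257776667
[ 0.4976 -0.1532  0.036 ] [0.4856 0.1673 0.036 ] yaw 2.1431665023017996
[ 0.5919 -0.0314  0.06  ] [0.5888 0.0541 0.06  ] yaw 2.134131687789712
[ 0.6716 -0.0284  0.06  ] [0.6715 0.0594 0.06  ] yaw 0.04629713709535734
[ 0.0627 -0.0022  0.0032]
T [0.383, -0.009, 0.014] A [0.001, -0.003, 0.0] |d| 0.096 ang 0.3
T [-0.0, 0.4, -0.0] A [0.0, 0.0, 0.0] |d| 0.100 ang 0.1
end [0.6408 0.0122 0.1469] [[0.001, -0.03, 1.0], [-0.001, 1.0, 0.03], [-1.0, -0.001, 0.001]]
```

Call:
{"op": "play_rows", "data": {
  "plan": [
    {"translation": [0.1,-0.009,0.014],"angular": [0,0,0],"hand": 0.3},
    {"translation": [0.2,-0.009,0.014],"angular": [0,0,0],"hand": 0.3},
    {"translation": [0.3,-0.009,0.014],"angular": [0,0,0],"hand": 0.4},
    {"translation": [0.378,-0.009,0.014],"angular": [0,0,0],"hand": 0.5},
    {"translation": [0.378,-0.009,0.014],"angular": [0,0,0],"hand": 0.6}
  ],
  "newtons": 3
}}

```text
time: 13.5
ee_pos: [0.6424, -0.0881, 0.1459]
orientation: [-179.6, 89.5, -177.8]
force: [-0.7, 0.1, 0.5]
finger_gap: 0.466
```

Call:
{"op": "play_rows", "data": {
  "plan": [
    {"translation": [0,0,0],"angular": [0,0,0],"hand": 0.7},
    {"translation": [0,0,0],"angular": [0,0,0],"hand": 0.78},
    {"translation": [0,0,0],"angular": [0,0,0],"hand": 0.85},
    {"translation": [0,0,0],"angular": [0,0,0],"hand": 1},
    {"translation": [0,0,0],"angular": [0,0,0],"hand": 1}
  ]
}}

```text
time: 14.0
ee_pos: [0.6448, -0.0886, 0.1497]
orientation: [-171.8, 89.8, -170.0]
force: [-0.8, 6.2, 5.3]
finger_gap: 0.241
```

```bash
python3 st.py
```

```text
tcp [ 0.6448 -0.0886  0.1497] tip [ 0.6856 -0.0876  0.0576] d -0.04455226079721145 lat [ 0.1515 -0.1556  0.0528] F [-0.7652  6.2361  5.2777] Fax 5.168371753406377 M [ 1.1874 -0.0958  0.0146] t 14.0 gap 0.24127063975274343
```

Call:
{"op": "play_rows", "data": {
  "plan": [
    {"translation": [0,0.016,0],"angular": [0,0,0],"hand": 1},
    {"translation": [0,0.04,0],"angular": [0,0,0],"hand": 1},
    {"translation": [0,0.07,0],"angular": [0,0,0],"hand": 1},
    {"translation": [0,0.1,0],"angular": [0,0,0],"hand": 1},
    {"translation": [0,0.13,0],"angular": [0,0,0],"hand": 1}
  ],
  "newtons": 10
}}

```text
time: 14.5
ee_pos: [0.6436, -0.0569, 0.1497]
orientation: [-149.7, 89.8, -147.9]
force: [-2.3, -4.1, 8.1]
finger_gap: 0.234
```

Call:
{"op": "play_rows", "data": {
  "plan": [
    {"translation": [0,0.03,0],"angular": [0,0,0],"hand": 1},
    {"translation": [0,0.06,0],"angular": [0,0,0],"hand": 1},
    {"translation": [0,0.09,0],"angular": [0,0,0],"hand": 1},
    {"translation": [0,0.12,0],"angular": [0,0,0],"hand": 1},
    {"translation": [0,0.15,0],"angular": [0,0,0],"hand": 1}
  ]
}}

```text
time: 15.0
ee_pos: [0.6422, -0.0194, 0.1496]
orientation: [-154.7, 89.7, -152.9]
force: [-4.3, -4.7, 9.8]
finger_gap: 0.24
```

```bash
python3 st.py
```

```text
tcp [ 0.6422 -0.0194  0.1496] tip [ 0.683  -0.0184  0.0575] d -0.04436374020855424 lat [ 0.1489 -0.0864  0.0526] F [-4.3023 -4.7108  9.7514] Fax 10.667611287747512 M [-0.6457  0.6816 -0.0838] t 15.0 gap 0.2400821019461363
```

Call:
{"op": "play_rows", "data": {
  "plan": [
    {"translation": [0,0.03,0],"angular": [0,0,0],"hand": 1},
    {"translation": [0,0.06,0],"angular": [0,0,0],"hand": 1},
    {"translation": [0,0.085,0],"angular": [0,0,0],"hand": 1},
    {"translation": [0,0.105,0],"angular": [0,0,0],"hand": 1},
    {"translation": [0,0.118,0],"angular": [0,0,0],"hand": 1}
  ]
}}

```text
time: 15.5
ee_pos: [0.6411, 0.0106, 0.1496]
orientation: [-164.5, 89.7, -162.8]
force: [-6.3, -0.8, 11.4]
finger_gap: 0.236
```

Call:
{"op": "play_rows", "data": {
  "plan": [
    {"translation": [0,0,0],"angular": [0,0,0],"hand": 1},
    {"translation": [0,0,0],"angular": [0,0,0],"hand": 1},
    {"translation": [0,0,0],"angular": [0,0,0],"hand": 1}
  ]
}}

```text
time: 15.8
ee_pos: [0.6411, 0.011, 0.1496]
orientation: [-177.3, 89.7, -175.6]
force: [-7.3, 5.7, 11.6]
finger_gap: 0.24
```

```bash
python3 st.py
```

```text
tcp [0.6411 0.011  0.1496] tip [0.6818 0.0121 0.0575] d -0.044093503188315175 lat [ 0.1479 -0.0559  0.0523] F [-7.3108  5.7247 11.5547] Fax 13.286139880343224 M [1.1738 0.9173 0.0405] t 15.8 gap 0.23997285370679106
```

Call:
{"op": "play_rows", "data": {
  "plan": [
    {"translation": [0,0,0],"angular": [0,0,0],"hand": 0.7},
    {"translation": [0,0,0],"angular": [0,0,0],"hand": 0.6},
    {"translation": [0,0,0],"angular": [0,0,0],"hand": 0.5},
    {"translation": [0,0,0],"angular": [0,0,0],"hand": 0.4},
    {"translation": [0,0,0],"angular": [0,0,0],"hand": 0.4}
  ]
}}

```text
time: 16.3
ee_pos: [0.641, 0.0102, 0.1481]
orientation: [-168.5, 89.7, -166.8]
force: [-0.2, 0.4, -0.1]
finger_gap: 0.593
```

Call:
{"op": "play_rows", "data": {
  "plan": [
    {"translation": [-0.1,0,0],"angular": [0,0,0],"hand": 0.4},
    {"translation": [-0.25,0,0],"angular": [0,0,0],"hand": 0.4},
    {"translation": [-0.42,0,-0.1],"angular": [0,0,0],"hand": 0.4},
    {"translation": [-0.6,0,-0.2],"angular": [0,0,0],"hand": 0.4},
    {"translation": [-0.6,0,-0.3],"angular": [0,0,0],"hand": 0.4}
  ]
}}

```text
time: 16.8
ee_pos: [0.5685, 0.008, 0.3043]
orientation: [-27.3, 89.8, -25.5]
force: [0.4, -0.5, -1.7]
finger_gap: 0.603
```

Call:
{"op": "play_rows", "data": {
  "plan": [
    {"translation": [0,-0.2,-0.1],"angular": [0,0,0],"hand": 0.4},
    {"translation": [0,-0.4,-0.1],"angular": [0,0,0],"hand": 0.4},
    {"translation": [0,-0.6,-0.1],"angular": [0,0,0],"hand": 0.4},
    {"translation": [0,-0.7,-0.1],"angular": [0,0,0],"hand": 0.4},
    {"translation": [0,-0.7,-0.1],"angular": [0,0,0],"hand": 0.4}
  ]
}}

```text
time: 17.3
ee_pos: [0.547, -0.1707, 0.2989]
orientation: [-162.9, 89.7, -161.4]
force: [0.4, 0.2, -0.4]
finger_gap: 0.599
```

```bash
python3 st.py; python3 - <<'E'
from cell import robot; from h import *
im=robot.grab_frame('scene')[:,:,::-1]; t=robot.grab_frame('top')[:,:,::-1]; cv2.imwrite('pics/ftop.png',t)
cv2.imwrite('pics/fin.png',np.hstack([cv2.resize(im[100:300,200:460],(520,400),interpolation=cv2.INTER_CUBIC),cv2.resize(t[160:300,210:360][:, :140],(280,280),interpolation=cv2.INTER_CUBIC) if 0 else np.vstack([cv2.resize(t[160:300,215:355],(280,280),interpolation=cv2.INTER_CUBIC),np.zeros((120,280,3),np.uint8)])]))
E
```

```text
tcp [ 0.547  -0.1707  0.2989] tip [ 0.5876 -0.1698  0.2067] d 0.12937170370607548 lat [ 0.112  -0.2365  0.0382] F [ 0.3858  0.2185 -0.3985] Fax -0.506534076415233 M [ 0.0954 -0.1226 -0.021 ] t 17.3 gap 0.5987752724425357
```

View pics/fin.png

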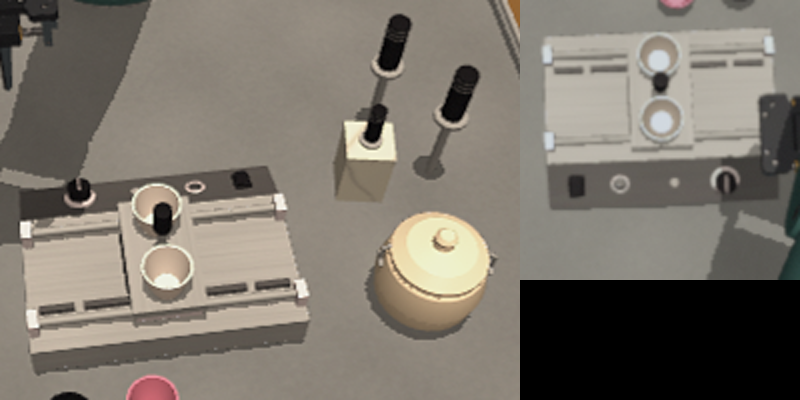

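```bash
python3 - <<'E'
from cell import robot; from h import *
s=robot.camera_info('scene');t=robot.camera_info('top')
print(pix(s,162,207,.18,2,(200,100)),pix(t,141,80,.18,2,(215,160)))
print('pin head',pix(s,378,111,.15,2,(200,100)))
print(robot.finish_job())
E
```

```text
[0.63861219 0.01210387 0.18      ] [0.64007247 0.01045013 0.18      ]
pin head [0.50210634 0.28666117 0.15      ]
the job is handed in; nothing more can be done
None
```

The job is done and handed in at 17.3 s on the robot's clock, against the 72 s limit. `finish_job` gives no verdict.

- **Reset:** I took the small pin from the marble stand and pressed the button against its stop at about 24 N. The tip was about 12.7 mm below the panel and held there for about 1.1 s. The depth and the sharp rise in force both agree with full travel. I did not see the button itself or any change in the lamp.
- **Pin:** It went back into the stand without resistance. The camera shows its collar flat on the block and its head within about 4 mm of where it started.
- **Carrier:** I pinched the knob and slid it along the rails. The arm measured 99.6 mm of travel, with a pull into the notch at the end. After I let go, the two cameras put the knob at y = 0.012 and 0.010, where 0.011 was expected.
- **Cups and bystanders:** In the last pictures both cups stand in their seats, and the date pot and the two larger pins look unmoved. The sugar bowl was not in those final crops, but the arm was never near it.

The largest contact force I read was about 24 N, during the press. None of the checks I made failed or disagreed.

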